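Clamp a filter cassette with the torque-limited knob

TASK

Load the paddle-shaped filter cassette into the small bench press: its disc flat on the base under the spindle and pushed gently home against both back pins, handle pointing straight out of the open front. Then turn the black ratchet knob clockwise until the clutch slips, stop after one or two clicks, and let go, leaving the cassette clamped; leave the other things on the bench alone.

Things in the scene. Friction and masses are not known exactly. Their poses are not given: they have to be found in the camera images.
- press: Fixed cream and grey bench press, a C-frame open to its own -x side (the front). Origin on the seat (spindle) axis at the underside of the base, z up. Grey base plate 120 mm wide, 14 mm thick, from x -50 to +115 mm; column behind, x +74 to +110 mm; overhanging head 46 mm wide, x -26 to +110 mm, z 94 to 120 mm, with a 34 mm collar on it to z 132 mm. Nothing beside or before the seat.
- seat (a point): Middle of the seat: on the spindle axis, on the base plate's top (14 mm over the bench). The cassette's origin belongs here; axes as the press.
- stop: The two fixed steel back pins, 16 mm thick and 28 mm high, upright on the base plate behind the seat, centres 29 mm behind the seat axis and 24.5 mm to either side: a disc of 60 mm that touches both is centred on the seat. They are not to be rammed (keep under 25 N). Origin and axes as the press.
- ram: Steel spindle, vertical on the seat axis, screwed down by the knob without turning itself; it stays where it is left. Origin at its lower end, at first 62 mm over the bench. This end carries a round dark foot, 28 mm wide, whose flat underside is 9.5 to 18.5 mm below the origin, differently each time and not measured: 3.5 to 12.5 mm over a seated cassette, to be found by feel.
- knob_grip (a point): On the axis of the black knurled round knob on top of the press, 12 mm below its top, the height to grip: 168 mm over the bench at first. Knob 40 mm in diameter, 32 mm high, gripped at any yaw; 16 mm of bare spindle between it and the collar at first. Clockwise from above tightens, at about 0.18 N m while it runs free; it sinks with the spindle, 4 mm per radian.
- knob (a joint): Slip of the ratchet clutch, rad: how far the knob has turned against its spindle. 0 at first, stays 0 while the spindle is driven. Once the foot bears on the cassette the torque while turning rises; at about 0.3 N m, with the cassette clamped at about 40 N, the clutch slips: the knob turns on with a bump of torque every 30 degrees (a click, 0.52 rad) and sinks no more.
- cassette: Loose paddle-shaped filter cassette, about 0.18 kg: a white disc 60 mm in diameter and 26 mm thick, with a straight aluminium handle 14 mm wide. Origin at the centre of the disc's underside, z up; the handle runs along -x from the disc to x -126 mm, from z 10 to 32 mm.
- handle (a point): Place to grip the handle: on the cassette, x -85 mm, z 22 mm, the middle of its 14 mm width; 22 mm over the bench at first.
- jar: Bystander: closed amber jar, 60 mm in diameter, 95 mm high, origin under its centre.
- beaker: Bystander: small glass beaker, 68 mm wide, 80 mm high, origin under its centre.
- stopper: Bystander: black rubber stopper, 42 mm wide, 34 mm high, origin under its centre.
Things that resemble listed ones, but are neither listed nor needed, are in the scene too. Of the things like the press, leave any that is orange; of the rest the larger one is meant. Several things look just like the cassette: the one meant starts nearest to the robot's base.

How it is judged:
By the outcome, as a careful person would: the job done as asked, in the order asked, and still so for the second after the job is handed in, with the robot touching nothing.
It also fails if it takes over 72 s, if anything falls off the work surface, if the arm or the gripper's body presses on something with over 40 N, if the wrist force passes 120 N, or if a joint passes its speed limit or range.

ROBOT

A 7-joint arm with a two-finger parallel gripper is mounted at the origin on the work surface. World frame = base frame: x ahead of the robot, y to its left, z up, the work surface at z = 0. Lengths are in m, angles in rad, forces in N, time in s.
With the tool pointing down it reaches from about 0.4 to 0.85 m from the base axis. Payload 10.4 kg.
Tool frame: the origin (TCP) lies on the front face of the gripper's body, between the roots of the fingers; the fingertips stand 70 mm ahead of it and the grasp point (between the pads) lies 51 mm ahead of it; y points along the fingers, z is the direction in which the jaws open and shut, and the axes are right-handed (so a half turn about y gives the same grasp; the last joint's range is limited). The gripper opens to 87 mm and grips with 3 to 60 N. Pads are 19 mm wide; open, the fingers measure 117 mm over their backs; the gripper's body (75 mm by 190 mm) begins 51 mm behind the grasp point.
Start: joints at [-1.241, 0.332, -0.065, 1.46, 0.022, 1.35, -0.088], TCP at [0.216, 0.587, 0.292] pointing down, gripper open.
Joint ranges: [-2.6, 2.6], [-0.5, 2.12], [-1.47, 1.34], [0.16, 2.42], [-1.27, 4.41], [0.06, 2.06], [-2.6, 2.6]. Speed limits (rad/s): [2.22, 2.22, 2.79, 2.79, 3.14, 3.14, 3.14].

INTERFACE

Orientations are given as a unit quaternion [x, y, z, w].
In Python, from bench import * gives the robot as it stands. The module is installed in compiled form; this text tells all that it offers.
- The arm moves only by the shell command python3 -m pendant 'ROWS' [FORCE]. ROWS is JSON, a list of rows, each an object with "dp": the shift along the world's x, y, z in mm, a list of three; "angular": the turn, a rotation vector about the world's x, y, z in degrees, a list of three; "jaw": the closure in counts, from 0 (fully open) to 255 (shut). A call has 1 to 12 rows; each row shifts and turns the commanded pose from where the row before left it; what a row does not reach is not made up. A row lasts 1/10 s, in which the tool goes at most 50 mm and 8.59 degrees, less where a joint would pass 70% of its speed; a pose out of reach is approached as far as the arm can. A call is refused whole if a number of a shift passes 50 or a number of a turn 8.59, either way. A call with a gripper value outside its range is refused whole. The fingers move at their own pace and stop on an object; FORCE is the grip in N (left out, the last holds). Time passes only in rows, so rows that do not move let the fingers close. It gives the time, the measured TCP pose, the force and the opening at its end, in the units of the state.
- read_state(): the state, without advancing time (a new reading comes with each control period).
- camera(name): name is "scene" or "top"; returns (picture, depth): 480x640x3 uint8, red, green, blue; 480x640 float32, m along the optical axis (not along the pixel's ray), 0 where there is no reading.
- get_calibration(name): a dict with "K" (3x3 intrinsics, pixels), "dist" ([k1, k2, p1, p2, k3] as OpenCV has them; the pictures are not rectified), "extrinsics" (4x4, takes a point from world to camera coordinates). Camera axes: x right, y up, looking along -z (the intrinsics and any distortion apply to the point x, -y, -z); pixel columns grow to the right and rows downward; lengths in m; the calibration is good to about 2 mm. A picture is of the moment at which its call begins. get_calibration takes no time and is no camera call.
- close_job(): hands the job in, once; it reports no verdict.
The state is a dict: "time": time; "joint_positions": joint angles; "joint_vel": joint speeds; "joint_torque": joint torques, N m; "ee_pos": TCP position; "eef_rot": TCP orientation; "ft_force": force on the tool from outside, world axes, zero at the start; "torque": the same for the moment, N m; "width": finger opening in m.
Only numpy, scipy, OpenCV 4.12 (cv2) and the standard library are available. Lean on these libraries where they do the work, as an engineer would, in place of code of your own. Each camera call takes 0.05 s, during which the arm holds its last target.

## Working session

There is one attempt and no reset: what is moved stays moved. The work goes in short steps, Python scripts to look and compute and a shell command to move; the robot and the scene stay as the last step left them, time stands still between calls to the robot, and variables do not carry over. Pictures are saved under pics/ and viewed, and the job is handed in when it is done.

```bash
mkdir -p pics; cat > h.py <<'E'
from bench import *
import numpy as np, cv2
def snap(n,tag):
    p,d=camera(n); cv2.imwrite(f'pics/{tag}.png',p[:,:,::-1]); np.save(f'pics/{tag}_d.npy',d); return p,d
def w(n,d,u,v,r=1):
    c=get_calibration(n);K=np.array(c['K']);D=np.array(c['dist']);E=np.array(c['extrinsics'])
    q=cv2.undistortPoints(np.array([[[u,v]]],float),K,D)[0,0]
    a=d[int(v)-r:int(v)+r+1,int(u)-r:int(u)+r+1];a=a[a>0];z=np.median(a)
    P=np.array([q[0]*z,-q[1]*z,-z,1]); return (np.linalg.inv(E)@P)[:3]
def cloud(n,d):
    c=get_calibration(n);K=np.array(c['K']);D=np.array(c['dist']);E=np.array(c['extrinsics'])
    u,v=np.meshgrid(np.arange(640),np.arange(480))
    q=cv2.undistortPoints(np.stack([u,v],-1).reshape(-1,1,2).astype(float),K,D).reshape(480,640,2)
    P=np.stack([q[...,0]*d,-q[...,1]*d,-d,np.ones_like(d)],-1)
    W=(P@np.linalg.inv(E).T)[...,:3]; W[d==0]=np.nan; return W
def proj(n,P):
    c=get_calibration(n);K=np.array(c['K']);D=np.array(c['dist']);E=np.array(c['extrinsics'])
    p=E@np.array([*P,1.]); 
    return cv2.projectPoints(np.array([[p[0],-p[1],-p[2]]]),np.zeros(3),np.zeros(3),K,D)[0][0,0]
E
python3 - <<'E'
from h import *
snap('scene','s0');snap('top','t0');s=read_state()
for k in s:print(k,np.round(s[k],4))
E
```

```text
time 0.1
joint_positions [-1.2406  0.3328 -0.0647  1.4609  0.0216  1.3499 -0.0884]
joint_vel [-0.0003 -0.0023  0.001  -0.0025  0.0006 -0.0013 -0.0002]
joint_torque [ 1.90000e-03 -6.24543e+01  2.48000e-02 -3.90713e+01 -6.14000e-02
  3.66000e-02  1.00000e-04]
ee_pos [0.2158 0.5863 0.2915]
eef_rot [ 0.6966 -0.1241  0.124  -0.6957]
ft_force [-1.0626  0.8138 -0.7019]
torque [-0.0473 -0.0075  0.0249]
width 0.0873
```

View pics/s0.png

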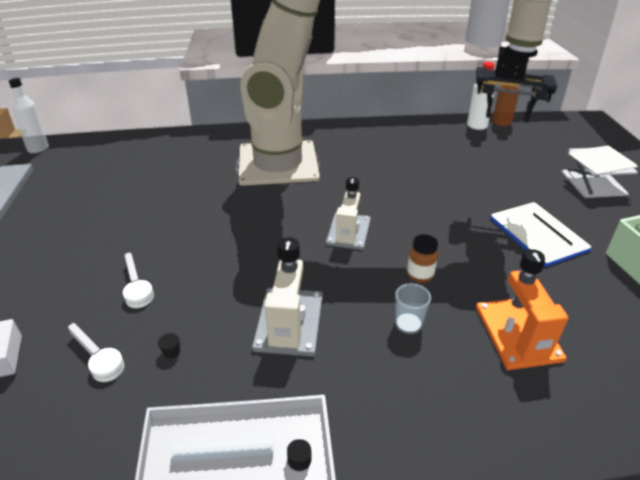

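View pics/t0.png

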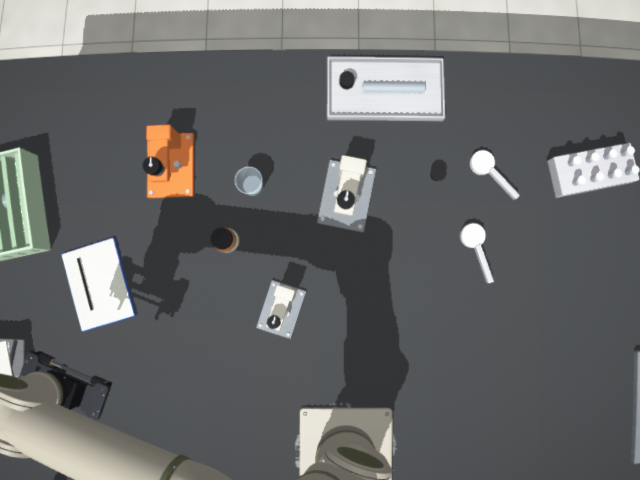

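Presses: orange at top(170,165) is excluded. Of the cream ones at (348,190) and (281,308), the one at (348,190) is larger, so that is the press meant. Cassettes: (473,236) and (483,162). The robot base is at (345,440), so (473,236) is nearer. I'll confirm both in a crop and measure them.

```bash
python3 - <<'E'
from h import *
p=cv2.imread('pics/t0.png');d=np.load('pics/t0_d.npy')
a=cv2.resize(p[145:245,300:400],None,fx=5,fy=5,interpolation=cv2.INTER_CUBIC)[:, :400]
a=cv2.resize(p[145:245,310:390],(400,500),interpolation=cv2.INTER_CUBIC)
b=cv2.resize(p[205:305,440:520],(400,500),interpolation=cv2.INTER_CUBIC)
cv2.imwrite('pics/crop0.png',np.hstack([a,b]))
W=cloud('top',d)
def cl(u0,u1,v0,v1,z0,z1):
    S=W[v0:v1,u0:u1].reshape(-1,3);S=S[(S[:,2]>z0)&(S[:,2]<z1)];return S
for nm,b in dict(c1=(440,520,215,300),c2=(460,530,140,210)).items():
    S=cl(*b,0.012,.05);print(nm,len(S),S.min(0),S.max(0))
    q=np.histogram(S[:,2],12);print(q)
    # disc: circle via minEnclosing of points near
    xy=S[:,:2].astype(np.float32)
    print(cv2.minAreaRect(xy*1000))
for nm,b,z in (('base',(300,400,140,240),(.008,.022)),('head',(300,400,140,240),(.108,.126)),('knob',(320,370,170,220),(.168,.19)),('smallpress',(250,310,270,345),(.006,.2)),('jar',(205,245,220,260),(.05,.12)),('beaker',(230,270,160,200),(.02,.12)),('stop',(425,450,155,185),(.015,.05))):
    S=cl(*b,*z);print(nm,len(S),np.round(S.min(0),4),np.round(S.max(0),4),np.round(S.mean(0),4),cv2.minAreaRect(S[:,:2].astype(np.float32)*1000))
E
```

```text
c1 730 [ 0.39170017 -0.41106571  0.01207333] [ 0.57616413 -0.28734677  0.04290682]
(array([ 18,  19,  31,  57, 138, 149, 126, 108,  40,  33,   8,   3]), array([0.01207333, 0.01464278, 0.01721224, 0.0197817 , 0.02235116,
       0.02492062, 0.02749007, 0.03005953, 0.03262899, 0.03519845,
       0.03776791, 0.04033737, 0.04290682]))
((478.33404541015625, -344.7047119140625), (209.69650268554688, 60.53261947631836), 21.350177764892578)
c2 727 [ 0.62078614 -0.44606822  0.01202299] [ 0.76643371 -0.31562069  0.04157433]
(array([ 21,  17,  34,  56, 122, 147, 135,  90,  60,  33,   8,   4]), array([0.01202299, 0.0144856 , 0.01694821, 0.01941083, 0.02187344,
       0.02433605, 0.02679866, 0.02926127, 0.03172388, 0.03418649,
       0.0366491 , 0.03911172, 0.04157433]))
((703.19970703125, -380.60382080078125), (154.65768432617188, 79.87962341308594), 36.01800537109375)
base 1896 [ 0.5378 -0.1314  0.0081] [0.784  0.1188 0.0219] [0.6361 0.0044 0.0138] ((660.9732055664062, -5.674430847167969), (246.03334045410156, 250.17259216308594), 0.45276814699172974)
head 886 [ 0.5869 -0.0412  0.1082] [0.7286 0
[... 357 characters left out ...]
6 ] [0.4544 0.2437 0.1434] [0.3634 0.1636 0.0463] ((365.04229736328125, 169.1243896484375), (178.17404174804688, 148.60147094726562), 0.34112003445625305)
jar 497 [0.5034 0.2739 0.0501] [0.5596 0.3271 0.1046] [0.5306 0.2991 0.0884] ((531.435791015625, 300.4866943359375), (56.215877532958984, 53.14997482299805), 0.5441972017288208)
beaker 358 [0.6433 0.2103 0.0203] [0.7095 0.277  0.089 ] [0.6823 0.248  0.0591] ((676.4085083007812, 243.55856323242188), (66.02922058105469, 66.6456298828125), 2.2141783237457275)
stop 215 [ 0.6852 -0.2493  0.0175] [ 0.7276 -0.208   0.0457] [ 0.705  -0.2283  0.0331] ((705.80908203125, -228.97564697265625), (39.97224807739258, 40.17778015136719), 63.33934783935547)
```

View pics/crop0.png

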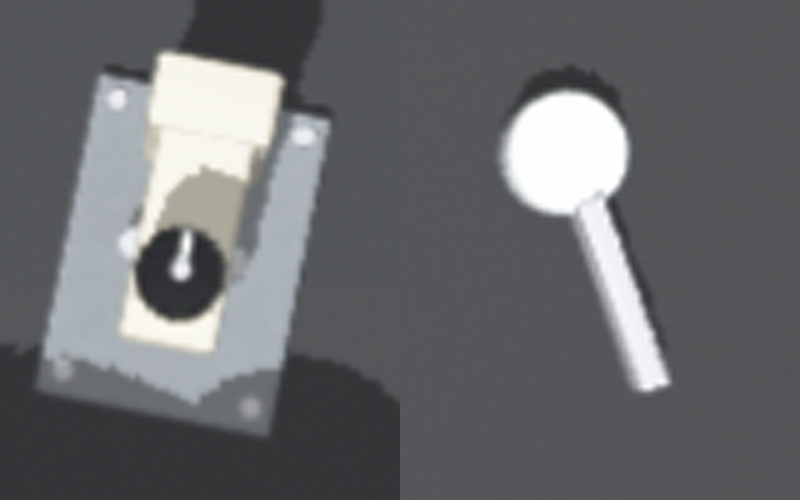

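```bash
cat >> h.py <<'E'
def onz(n,uv,z):
    c=get_calibration(n);K=np.array(c['K']);D=np.array(c['dist']);E=np.linalg.inv(np.array(c['extrinsics']))
    q=cv2.undistortPoints(np.array(uv,float).reshape(-1,1,2),K,D)[:,0]
    r=np.c_[q[:,0],-q[:,1],-np.ones(len(q))]@E[:3,:3].T;o=E[:3,3]
    return (o+r*((z-o[2])/r[:,2])[:,None])[:,:2]
E
python3 - <<'E'
from h import *
cr=lambda P,u0,v0:[((x+.5)/5-.5+u0,(y+.5)/5-.5+v0) for x,y in P]
C=onz('top',cr([(100,72),(330,118),(268,437),(37,390)],310,145),.014)*1000
print('corners',C.round(1)); print('sides',[np.linalg.norm(C[i]-C[(i+1)%4]).round(1) for i in range(4)])
ax=(C[0]+C[1]-C[2]-C[3]);ax/=np.linalg.norm(ax);lat=C[0]-C[1]+C[3]-C[2]
print('yaw',np.degrees(np.arctan2(ax[1],ax[0])),np.degrees(np.arctan2(-lat[0],lat[1])))
print('seat',C.mean(0)-ax*32.5,'knob',onz('top',cr([(180,273)],310,145),.180)*1000)
p=cv2.imread('pics/t0.png')
g=p.min(2);m=np.zeros_like(g);m[205:305,440:520]=g[205:305,440:520]>140
n,l,st,ce=cv2.connectedComponentsWithStats(m.astype(np.uint8));print(st[1:],ce[1:])
k=1+np.argmax(st[1:,4]);mm=(l==k).astype(np.uint8)
d=cv2.morphologyEx(mm,cv2.MORPH_OPEN,np.ones((11,11),np.uint8))
v,u=np.nonzero(d);dc=onz('top',[(u.mean(),v.mean())],.026)[0]*1000;print('disc',dc,'dia px',np.sqrt(len(u)*4/np.pi))
d=cv2.dilate(d,np.ones((7,7),np.uint8));h=mm*(1-d);v,u=np.nonzero(h)
P=onz('top',np.c_[u,v],.032)*1000
pc=P.mean(0);e=np.linalg.svd(P-pc)[2][0];e*=np.sign(e@(pc-dc))
print('handle c',pc,'dir',np.degrees(np.arctan2(e[1],e[0])),'line offset',np.cross(e,dc-pc),'end',((P-dc)@e).max())
f=pc-dc;print('dir from disc',np.degrees(np.arctan2(f[1],f[0])))
E
```

```text
corners [[741.   44.6]
 [717.8 -72.2]
 [555.2 -40.4]
 [578.5  75.7]]
sides [np.float64(119.1), np.float64(165.7), np.float64(118.4), np.float64(165.5)]
yaw -10.969528617794364 -11.28729220532754
seat [616.20780893   8.10196517] knob [[615.14361055   8.83794302]]
[[460 223  34  60 778]] [[476.57969152 245.6092545 ]]
disc [ 546.5101575  -315.39099872] dia px 25.079480359432697
handle c [ 468.8047665 -343.1020149] dir -159.34462092389617 line offset 1.4805585977686029 end 125.57040969932498
dir from disc -160.37293238441052<stdin>:17: DeprecationWarning: Arrays of 2-dimensional vectors are deprecated. Use arrays of 3-dimensional vectors instead. (deprecated in NumPy 2.0)
```

```bash
python3 - <<'E'
from h import *
from scipy.spatial.transform import Rotation as R
M=R.from_quat(read_state()['eef_rot']).as_matrix();print(M.round(3));print(np.degrees(np.arctan2(M[1,2],M[0,2])))
E
```

```text
[[ 0.938 -0.     0.345]
 [-0.345 -0.001  0.938]
 [ 0.    -1.    -0.001]]
69.79219511166805
```

```bash
python3 -m pendant '[{"dp":[30,-25,0],"angular":[0,0,0],"jaw":0},{"dp":[40,-30,0],"angular":[0,0,0],"jaw":0},{"dp":[40,-30,0],"angular":[0,0,0],"jaw":0},{"dp":[40,-30,0],"angular":[0,0,0],"jaw":0}]' 20
```

```text
time: 0.5
ee_pos: [0.3671, 0.47, 0.292]
eef_rot: [0.696, -0.124, 0.124, -0.696]
ft_force: [0.5, 0.1, 0.1]
width: 0.0871
```

```bash
python3 -m pendant '[{"dp":[25,-40,0],"angular":[0,0,-8.5],"jaw":0},{"dp":[25,-40,0],"angular":[0,0,-8.5],"jaw":0},{"dp":[25,-40,0],"angular":[0,0,-8.5],"jaw":0},{"dp":[25,-45,0],"angular":[0,0,-8.5],"jaw":0},{"dp":[20,-45,0],"angular":[0,0,-8.5],"jaw":0},{"dp":[15,-45,0],"angular":[0,0,-8.5],"jaw":0},{"dp":[0,-45,0],"angular":[0,0,-8.5],"jaw":0},{"dp":[0,-45,0],"angular":[0,0,-8.5],"jaw":0},{"dp":[0,-45,0],"angular":[0,0,-8.5],"jaw":0},{"dp":[0,-45,0],"angular":[0,0,-8.5],"jaw":0},{"dp":[0,-45,0],"angular":[0,0,-8.5],"jaw":0},{"dp":[0,-45,0],"angular":[0,0,-8.5],"jaw":0}]'; python3 -c "
from h import *
print(np.round(read_state()['joint_positions'],2))"
```

```text
time: 1.7
ee_pos: [0.4997, -0.054, 0.2922]
eef_rot: [-0.34, 0.62, -0.62, 0.34]
ft_force: [0.5, 1.0, -0.3]
width: 0.0873
[-0.52  0.05  0.56  1.8  -0.03  1.3  -0.52]
```

```bash
python3 -m pendant '[{"dp":[-3,-40,0],"angular":[0,0,-8.5],"jaw":0},{"dp":[-5,-40,0],"angular":[0,0,-8.5],"jaw":0},{"dp":[-5,-40,0],"angular":[0,0,-8.5],"jaw":0},{"dp":[-5,-40,0],"angular":[0,0,-8.5],"jaw":0},{"dp":[-5,-40,0],"angular":[0,0,-3.5],"jaw":0},{"dp":[-5,-40,-20],"angular":[0,0,0],"jaw":0},{"dp":[-5,-35,-20],"angular":[0,0,0],"jaw":0},{"dp":[0,-15,-30],"angular":[0,0,0],"jaw":0},{"dp":[0,0,0],"angular":[0,0,0],"jaw":0}]'; python3 - <<'E'
from h import *
from scipy.spatial.transform import Rotation as R
s=read_state();M=R.from_quat(s['eef_rot']).as_matrix();print(np.degrees(np.arctan2(M[1,2],M[0,2])),np.round(s['joint_positions'],2),s['ee_pos'])
snap('top','t1')
p=cv2.imread('pics/t1.png');cv2.imwrite('pics/t1c.png',cv2.resize(p[200:320,420:560],None,fx=5,fy=5))
E
```

```text
time: 2.6
ee_pos: [0.4647, -0.3435, 0.2186]
eef_rot: [-0.125, 0.697, -0.696, 0.121]
ft_force: [-0.3, 0.9, 0.3]
width: 0.0867
-69.93189881760432 [-0.09  0.35  0.79  1.72 -0.27  1.19 -0.45] [ 0.46465832 -0.34347174  0.21856294]
```

View pics/t1c.png

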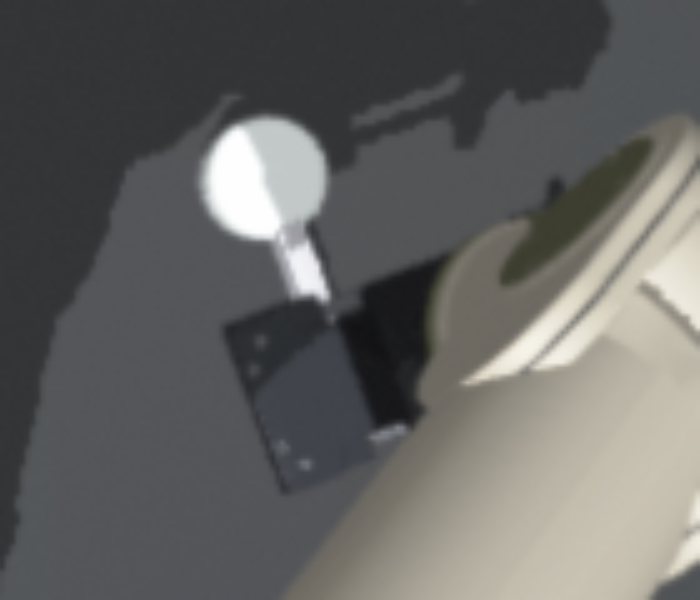

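The gripper sits squarely over the handle, with its long body across it. Descending to grasp.

```bash
python3 -m pendant '[{"dp":[2,-1,-40],"angular":[0,0,0],"jaw":0},{"dp":[0,0,-40],"angular":[0,0,0],"jaw":0},{"dp":[0,0,-40],"angular":[0,0,0],"jaw":0},{"dp":[0,0,-25],"angular":[0,0,0],"jaw":0},{"dp":[0,0,0],"angular":[0,0,0],"jaw":0}]' 20;  python3 -m pendant '[{"dp":[0,0,0],"angular":[0,0,0],"jaw":255},{"dp":[0,0,0],"angular":[0,0,0],"jaw":255},{"dp":[0,0,0],"angular":[0,0,0],"jaw":255},{"dp":[0,0,0],"angular":[0,0,0],"jaw":255},{"dp":[0,0,0],"angular":[0,0,0],"jaw":255},{"dp":[0,0,0],"angular":[0,0,0],"jaw":255},{"dp":[0,0,0],"angular":[0,0,0],"jaw":255},{"dp":[0,0,0],"angular":[0,0,0],"jaw":255}]' 30
```

```text
time: 3.15
ee_pos: [0.4689, -0.3408, 0.0754]
eef_rot: [-0.126, 0.697, -0.695, 0.124]
ft_force: [0.7, 0.8, 0.2]
width: 0.0875
time: 3.95
ee_pos: [0.4692, -0.3432, 0.0772]
eef_rot: [0.125, -0.696, 0.696, -0.124]
ft_force: [-0.5, 0.5, 0.1]
width: 0.0313
```

```bash
python3 -m pendant '[{"dp":[0,0,0],"angular":[0,0,0],"jaw":255},{"dp":[0,0,0],"angular":[0,0,0],"jaw":255},{"dp":[0,0,0],"angular":[0,0,0],"jaw":255},{"dp":[0,0,0],"angular":[0,0,0],"jaw":255},{"dp":[0,0,0],"angular":[0,0,0],"jaw":255}]' 30
python3 - <<'E'
from h import *
for i in range(4): s=read_state();print(s['ee_pos'].round(4) if hasattr(s['ee_pos'],'round') else s['ee_pos'],s['time'],np.round(s['ft_force'],1),s['width'])
E
```

```text
time: 4.45
ee_pos: [0.4692, -0.3432, 0.0773]
eef_rot: [0.124, -0.696, 0.696, -0.125]
ft_force: [0.6, -0.6, -0.3]
width: 0.0139
[ 0.4692 -0.3432  0.0773] 4.45 [ 0.6 -0.6 -0.3] 0.013914503311618398
[ 0.4692 -0.3432  0.0773] 4.45 [ 0.6 -0.6 -0.3] 0.013914503311618398
[ 0.4692 -0.3432  0.0773] 4.45 [ 0.6 -0.6 -0.3] 0.013914503311618398
[ 0.4692 -0.3432  0.0773] 4.45 [ 0.6 -0.6 -0.3] 0.013914503311618398
```

```bash
python3 - <<'E'
from h import *
W=cloud('top',np.load('pics/t0_d.npy'))
S=W[265:350,245:320].reshape(-1,3)
for a,b in((.006,.03),(.03,.08),(.08,.11),(.11,.2)):
    Q=S[(S[:,2]>a)&(S[:,2]<b)];print(a,b,len(Q),np.percentile(Q,[1,99],axis=0).round(3).tolist())
E
python3 -m pendant '[{"dp":[0,0,5],"angular":[0,0,0],"jaw":255},{"dp":[0,0,20],"angular":[0,0,0],"jaw":255},{"dp":[0,0,40],"angular":[0,0,0],"jaw":255},{"dp":[0,0,40],"angular":[0,0,0],"jaw":255},{"dp":[0,0,30],"angular":[0,0,0],"jaw":255},{"dp":[0,0,0],"angular":[0,0,0],"jaw":255}]' 40
python3 - <<'E'
from h import *
p,d=snap('scene','s2');cv2.imwrite('pics/s2c.png',cv2.resize(p[200:420,20:240,::-1],None,fx=2.5,fy=2.5)); print(read_state()['torque'],read_state()['ft_force'],read_state()['ee_pos'])
E
```

```text
0.006 0.03 1185 [[0.267, 0.077, 0.006], [0.462, 0.245, 0.02]]
0.03 0.08 45 [[0.349, 0.127, 0.03], [0.422, 0.188, 0.077]]
0.08 0.11 542 [[0.319, 0.13, 0.082], [0.42, 0.19, 0.1]]
0.11 0.2 159 [[0.324, 0.158, 0.116], [0.354, 0.187, 0.143]]
time: 5.05
ee_pos: [0.4704, -0.3445, 0.2166]
eef_rot: [0.123, -0.695, 0.697, -0.126]
ft_force: [0.1, -0.7, -0.8]
width: 0.014
[-0.11482048  0.2548358  -0.0237901 ] [ 0.3748861   0.27476514 -1.7736157 ] [ 0.46983933 -0.34365026  0.21419115]
```

View pics/s2c.png

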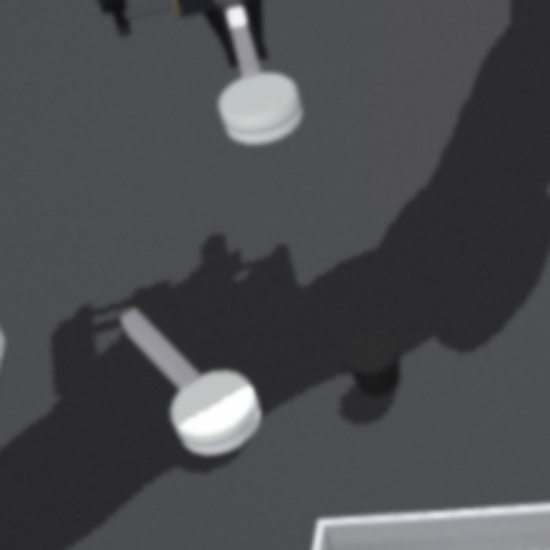

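```bash
python3 -m pendant '[{"dp":[0,20,0],"angular":[0,0,-2],"jaw":255},{"dp":[0,38,0],"angular":[0,0,-4],"jaw":255},{"dp":[0,40,0],"angular":[0,0,-4],"jaw":255},{"dp":[0,40,0],"angular":[0,0,-4],"jaw":255},{"dp":[0,40,0],"angular":[0,0,-4],"jaw":255},{"dp":[0,40,0],"angular":[0,0,-4],"jaw":255},{"dp":[0,40,0],"angular":[0,0,-4],"jaw":255},{"dp":[0,40,0],"angular":[0,0,-3],"jaw":255},{"dp":[0,40,0],"angular":[0,0,-2],"jaw":255},{"dp":[0,25,0],"angular":[0,0,0],"jaw":255},{"dp":[0,15,0],"angular":[0,0,0],"jaw":255},{"dp":[0,0,0],"angular":[0,0,0],"jaw":255}]'
cat > st.py <<'E'
from h import *
from scipy.spatial.transform import Rotation as R
s=read_state();M=R.from_quat(s['eef_rot']).as_matrix()
print('t',round(s['time'],2),'pos',np.round(np.array(s['ee_pos'])*1000,1),'jawaz',round(np.degrees(np.arctan2(M[1,2],M[0,2])),2),'y',M[:,1].round(4),'F',np.round(s['ft_force'],1),'T',np.round(s['torque'],3),'w',round(s['width']*1000,1),'j',np.round(s['joint_positions'],2))
E
python3 st.py
```

```text
time: 6.3
ee_pos: [0.4683, 0.037, 0.2111]
eef_rot: [-0.064, -0.704, 0.704, 0.065]
ft_force: [-0.5, 0.1, -1.1]
width: 0.0135
t 6.3 pos [468.3  37.  211.1] jawaz -100.49 y [-2.2e-03 -4.0e-04 -1.0e+00] F [-0.5  0.1 -1.1] T [-0.034  0.265  0.003] w 13.5 j [-0.79  0.04  0.63  1.99 -0.03  1.12 -1.9 ]
```

```bash
python3 -m pendant '[{"dp":[0,0,-35],"angular":[0,0,-0.6],"jaw":255},{"dp":[0,0,-40],"angular":[0,0,0],"jaw":255},{"dp":[0,0,-30],"angular":[0,0,0],"jaw":255},{"dp":[0,0,0],"angular":[0,0,0],"jaw":255}]'
python3 st.py
python3 - <<'E'
from h import *
p,d=snap('scene','s3');cv2.imwrite('pics/s3c.png',cv2.resize(p[200:380,210:390,::-1],None,fx=3.3,fy=3.3,interpolation=cv2.INTER_CUBIC))
p,d=snap('top','t3');cv2.imwrite('pics/t3c.png',cv2.resize(p[140:290,280:430,::-1],None,fx=4,fy=4,interpolation=cv2.INTER_CUBIC))
E
```

```text
time: 6.7
ee_pos: [0.4663, 0.0331, 0.1036]
eef_rot: [-0.068, -0.702, 0.705, 0.073]
ft_force: [-0.1, 0.1, -1.3]
width: 0.0139
t 6.7 pos [466.3  33.1 103.6] jawaz -101.39 y [-0.0074 -0.0035 -1.    ] F [-0.1  0.1 -1.3] T [ 0.031  0.293 -0.006] w 13.9 j [-0.74  0.22  0.63  2.09 -0.17  0.89 -1.79]
```

View pics/s3c.png

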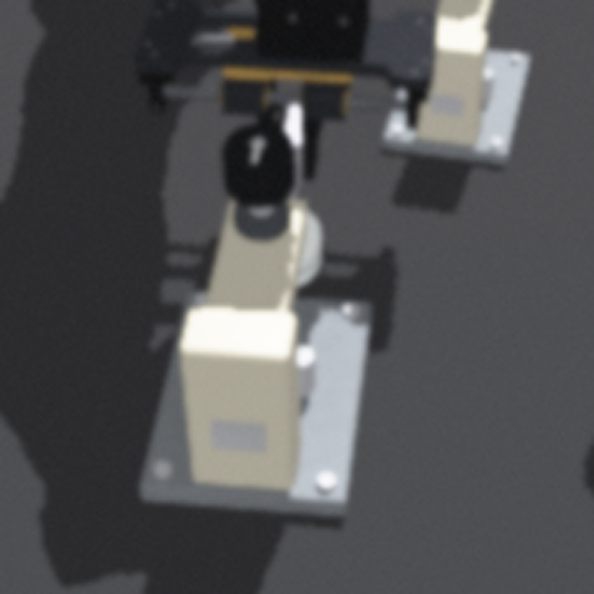

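View pics/t3c.png

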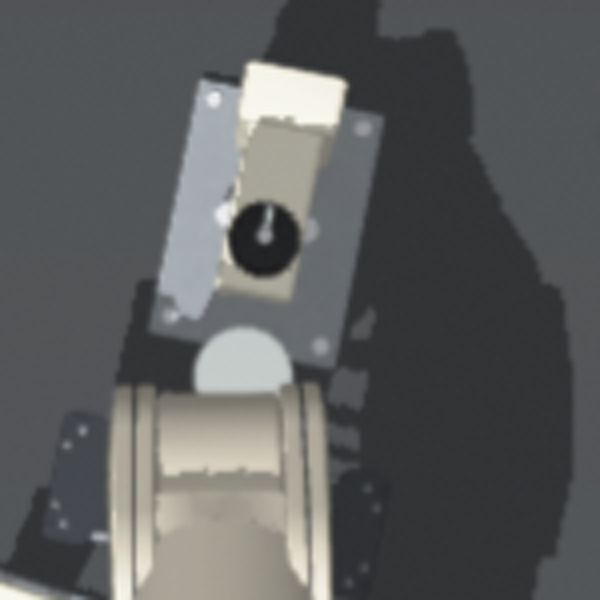

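```bash
python3 st.py; python3 - <<'E'
from h import *
c=lambda x,y:((x+.5)/4-.5+280,(y+.5)/4-.5+140)
pts=[c(194,372),c(292,378),c(243,327)]
P=onz('top',pts,.052)*1000;print(P.round(1))
# circle r=30 through the points (least squares centre)
from scipy.optimize import least_squares
r=least_squares(lambda q:np.hypot(P[:,0]-q[0],P[:,1]-q[1])-30,P.mean(0)-[20,0]);C=r.x;print('disc',C,r.fun)
a=np.radians(-11.1);ex=np.array([np.cos(a),np.sin(a)]);ey=np.array([-ex[1],ex[0]])
s=np.array([615.8,8.3]);print('in press frame',(C-s)@ex,(C-s)@ey)
# tilt
W=cloud('top',np.load('pics/t3_d.npy'))*1000
dd=np.hypot(W[...,0]-C[0],W[...,1]-C[1]);m=(dd<26)&(W[...,2]<65)&(W[...,2]>38);Q=W[m]
A=np.c_[(Q[:,:2]-C)@ex,(Q[:,:2]-C)@ey,np.ones(len(Q))];print(len(Q),np.linalg.lstsq(A,Q[:,2],rcond=None)[0])
# base z
B=(W[...,:2]-s);bx=B@ex;by=B@ey;m=(abs(by)>35)&(abs(by)<55)&(bx>-40)&(bx<80)
print('base z',np.nanmedian(W[m][:,2]))
E
```

```text
t 6.8 pos [469.1  33.7 107.5] jawaz -101.39 y [-0.0012 -0.0013 -1.    ] F [ 1.  -0.2 -1.4] T [ 0.043  0.227 -0.001] w 14.0 j [-0.75  0.22  0.63  2.08 -0.16  0.89 -1.79]
[[550.2  47.7]
 [546.8 -12.2]
 [578.   17.8]]
disc [547.99534565  17.75128722] [ 0.0172383   0.01720333 -0.0005965 ]
in press frame -68.35579029703028 -3.7794065846880445
264 [ 1.68519583e-03 -5.52962551e-03  5.36238278e+01]
base z 13.899145877468877
```

```bash
python3 -m pendant '[{"dp":[0.7,3.7,-8],"angular":[0,0,0],"jaw":255},{"dp":[9,-1.8,0],"angular":[0,0,0],"jaw":255},{"dp":[9,-1.7,0],"angular":[0,0,0],"jaw":255},{"dp":[0,0,0],"angular":[0,0,0],"jaw":255}]'; python3 st.py
python3 -m pendant '[{"dp":[0,0,-2],"angular":[0,0,0],"jaw":255},{"dp":[0,0,0],"angular":[0,0,0],"jaw":255}]'; python3 st.py
```

```text
time: 7.2
ee_pos: [0.4898, 0.0348, 0.1001]
eef_rot: [0.071, 0.704, -0.704, -0.069]
ft_force: [-0.9, 0.2, -2.2]
width: 0.0135
t 7.2 pos [489.8  34.8 100.1] jawaz -101.33 y [ 2.2e-03 -2.0e-04 -1.0e+00] F [-0.9  0.2 -2.2] T [ 0.025  0.294 -0.044] w 13.5 j [-0.72  0.28  0.62  2.04 -0.21  0.88 -1.75]
time: 7.4
ee_pos: [0.4877, 0.0349, 0.0971]
eef_rot: [-0.07, -0.704, 0.704, 0.07]
ft_force: [0.4, -1.2, -1.5]
width: 0.0141
t 7.4 pos [487.7  34.9  97.1] jawaz -101.32 y [-5.e-04 -2.e-04 -1.e+00] F [ 0.4 -1.2 -1.5] T [ 0.046  0.284 -0.025] w 14.1 j [-0.72  0.28  0.62  2.04 -0.21  0.88 -1.75]
```

```bash
for i in 1; do python3 -m pendant '[{"dp":[0,0,-1.5],"angular":[0,0,0],"jaw":255},{"dp":[0,0,0],"angular":[0,0,0],"jaw":255}]'|sed -n '2p;4p'; python3 -m pendant '[{"dp":[0,0,-1],"angular":[0,0,0],"jaw":255},{"dp":[0,0,0],"angular":[0,0,0],"jaw":255}]'|sed -n '2p;4p'; python3 -m pendant '[{"dp":[0,0,-1],"angular":[0,0,0],"jaw":255},{"dp":[0,0,0],"angular":[0,0,0],"jaw":255}]'|sed -n '2p;4p';python3 st.py; done
```

```text
ee_pos: [0.4876, 0.0351, 0.0956]
ft_force: [1.0, 0.2, -1.2]
ee_pos: [0.4878, 0.0351, 0.0947]
ft_force: [-0.9, 1.1, -0.8]
ee_pos: [0.4879, 0.0351, 0.0937]
ft_force: [0.8, -0.5, -1.6]
t 8.0 pos [487.9  35.1  93.7] jawaz -101.31 y [-1.e-04 -1.e-04 -1.e+00] F [ 0.8 -0.5 -1.6] T [-0.037  0.248 -0.022] w 13.9 j [-0.71  0.29  0.62  2.05 -0.22  0.87 -1.74]
```

```bash
python3 -m pendant '[{"dp":[0,0,-1],"angular":[0,0,0],"jaw":255},{"dp":[0,0,0],"angular":[0,0,0],"jaw":255}]'|sed -n '2p;4p'; python3 st.py;  python3 -m pendant '[{"dp":[0,0,-1],"angular":[0,0,0],"jaw":255},{"dp":[0,0,0],"angular":[0,0,0],"jaw":255}]'|sed -n '2p;4p';python3 st.py
```

```text
ee_pos: [0.4879, 0.035, 0.0927]
ft_force: [0.0, -0.4, -0.1]
t 8.2 pos [487.9  35.   92.7] jawaz -101.31 y [-1.e-04 -2.e-04 -1.e+00] F [ 0.  -0.4 -0.1] T [-0.008  0.264 -0.004] w 13.9 j [-0.71  0.29  0.62  2.05 -0.22  0.87 -1.74]
ee_pos: [0.4879, 0.035, 0.0917]
ft_force: [0.1, -0.5, -1.8]
t 8.4 pos [487.9  35.   91.7] jawaz -101.31 y [-1.e-04 -1.e-04 -1.e+00] F [ 0.1 -0.5 -1.8] T [-0.015  0.288  0.012] w 13.8 j [-0.71  0.29  0.62  2.05 -0.22  0.87 -1.74]
```

```bash
python3 -m pendant '[{"dp":[9.8,-1.9,0],"angular":[0,0,0],"jaw":255},{"dp":[9.8,-1.9,0],"angular":[0,0,0],"jaw":255},{"dp":[0,0,0],"angular":[0,0,0],"jaw":255}]'|sed -n '2p;4p'; python3 st.py;  python3 -m pendant '[{"dp":[9.8,-1.9,0],"angular":[0,0,0],"jaw":255},{"dp":[9.8,-2,0],"angular":[0,0,0],"jaw":255},{"dp":[0,0,0],"angular":[0,0,0],"jaw":255}]'|sed -n '2p;4p';python3 st.py
python3 - <<'E'
from h import *
p,d=snap('scene','s4');cv2.imwrite('pics/s4c.png',cv2.resize(p[200:380,210:390,::-1],None,fx=3.3,fy=3.3,interpolation=cv2.INTER_CUBIC))
p,d=snap('top','t4');cv2.imwrite('pics/t4c.png',cv2.resize(p[140:290,280:430,::-1],None,fx=4,fy=4,interpolation=cv2.INTER_CUBIC))
E
```

```text
ee_pos: [0.5093, 0.0308, 0.092]
ft_force: [0.6, 0.8, -2.2]
t 8.7 pos [509.3  30.8  92. ] jawaz -101.34 y [ 1.5e-03 -7.0e-04 -1.0e+00] F [ 0.6  0.8 -2.2] T [-0.024  0.279  0.033] w 13.5 j [-0.68  0.34  0.61  2.   -0.25  0.88 -1.71]
ee_pos: [0.5286, 0.0269, 0.0919]
ft_force: [-0.4, -0.6, -0.8]
t 9.0 pos [528.6  26.9  91.9] jawaz -101.34 y [ 1.2e-03 -7.0e-04 -1.0e+00] F [-0.4 -0.6 -0.8] T [-0.047  0.254 -0.008] w 13.6 j [-0.65  0.38  0.6   1.95 -0.27  0.9  -1.68]
```

View pics/s4c.png

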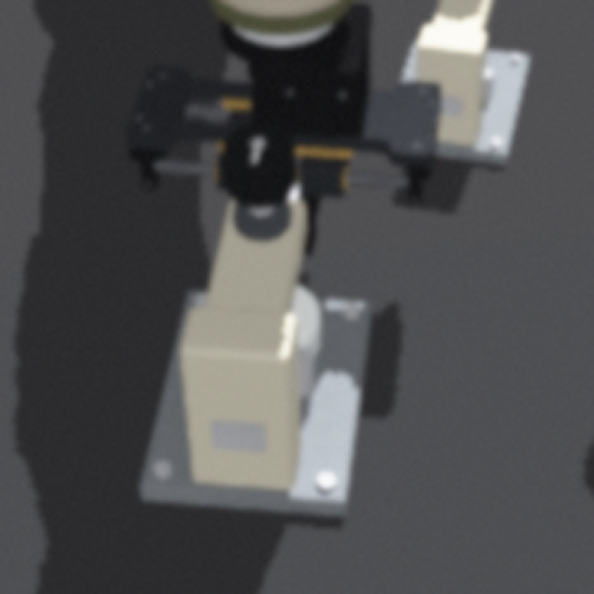

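View pics/t4c.png

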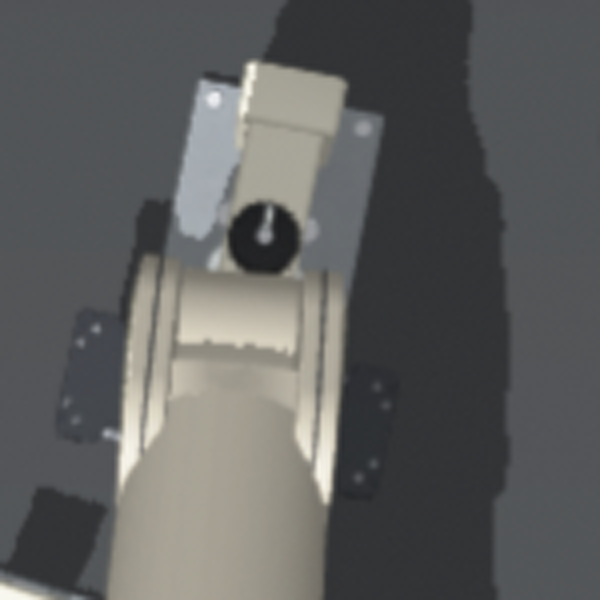

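```bash
python3 -m pendant '[{"dp":[2,-0.4,-0.5],"angular":[0,0,0],"jaw":255},{"dp":[2,-0.4,0],"angular":[0,0,0],"jaw":255},{"dp":[0,0,0],"angular":[0,0,0],"jaw":255}]'|sed -n '2p;4p'; python3 st.py;  python3 -m pendant '[{"dp":[1.5,-0.3,0],"angular":[0,0,0],"jaw":255},{"dp":[0,0,0],"angular":[0,0,0],"jaw":255}]'|sed -n '2p;4p';python3 st.py
```

```text
ee_pos: [0.5314, 0.0266, 0.0914]
ft_force: [0.6, 0.9, -1.2]
t 9.4 pos [531.4  26.6  91.4] jawaz -101.31 y [ 5.e-04  0.e+00 -1.e+00] F [ 0.6  0.9 -1.2] T [0.046 0.07  0.018] w 13.7 j [-0.65  0.39  0.6   1.94 -0.28  0.9  -1.68]
ee_pos: [0.5328, 0.0262, 0.0913]
ft_force: [0.5, -0.8, -0.7]
t 9.6 pos [532.8  26.2  91.3] jawaz -101.31 y [ 3.e-04 -1.e-04 -1.e+00] F [ 0.5 -0.8 -0.7] T [0.067 0.204 0.057] w 14.0 j [-0.65  0.39  0.6   1.94 -0.28  0.9  -1.68]
```

```bash
python3 -m pendant '[{"dp":[1,-0.2,0],"angular":[0,0,0],"jaw":255},{"dp":[0,0,0],"angular":[0,0,0],"jaw":255}]'>/dev/null; python3 st.py;  python3 -m pendant '[{"dp":[1,-0.2,0],"angular":[0,0,0],"jaw":255},{"dp":[0,0,0],"angular":[0,0,0],"jaw":255}]'>/dev/null;python3 st.py
```

```text
t 9.8 pos [533.7  26.   91.3] jawaz -101.31 y [ 1.e-04 -1.e-04 -1.e+00] F [-0.7  1.3  0.5] T [0.051 0.239 0.074] w 13.8 j [-0.65  0.39  0.6   1.93 -0.28  0.9  -1.67]
t 10.0 pos [534.7  25.8  91.3] jawaz -101.32 y [ 1.e-04 -1.e-04 -1.e+00] F [-0.4  0.8 -0.4] T [0.022 0.22  0.044] w 13.7 j [-0.64  0.39  0.6   1.93 -0.28  0.9  -1.67]
```

```bash
python3 -m pendant '[{"dp":[1,-0.2,0],"angular":[0,0,0],"jaw":255},{"dp":[0,0,0],"angular":[0,0,0],"jaw":255}]'>/dev/null; python3 st.py;  python3 -m pendant '[{"dp":[1,-0.2,0],"angular":[0,0,0],"jaw":255},{"dp":[0,0,0],"angular":[0,0,0],"jaw":255}]'>/dev/null;python3 st.py
```

```text
t 10.2 pos [535.1  25.7  91.2] jawaz -101.31 y [-1.4e-03  1.0e-04 -1.0e+00] F [-5.   0.8  3.5] T [0.169 1.1   0.044] w 13.6 j [-0.64  0.4   0.6   1.93 -0.28  0.9  -1.67]
t 10.4 pos [535.3  25.6  91. ] jawaz -101.31 y [-3.4e-03  5.0e-04 -1.0e+00] F [-9.4  1.3  8.1] T [ 0.307  2.079 -0.068] w 13.6 j [-0.64  0.4   0.6   1.93 -0.28  0.91 -1.67]
```

```bash
python3 -m pendant '[{"dp":[-0.6,0.1,0],"angular":[0,0,0],"jaw":255},{"dp":[0,0,0],"angular":[0,0,0],"jaw":255}]'>/dev/null; python3 st.py;  python3 -m pendant '[{"dp":[0,0,0],"angular":[0,0,0],"jaw":120},{"dp":[0,0,0],"angular":[0,0,0],"jaw":120},{"dp":[0,0,0],"angular":[0,0,0],"jaw":120},{"dp":[0,0,0],"angular":[0,0,0],"jaw":120},{"dp":[0,0,0],"angular":[0,0,0],"jaw":120},{"dp":[0,0,0],"angular":[0,0,0],"jaw":120}]'>/dev/null;python3 st.py
```

```text
t 10.6 pos [535.3  25.6  91.1] jawaz -101.32 y [-1.8e-03  2.0e-04 -1.0e+00] F [-5.9 -0.1  4.6] T [ 0.148  1.333 -0.017] w 13.9 j [-0.64  0.4   0.6   1.93 -0.28  0.9  -1.67]
t 11.2 pos [536.1  25.5  91.3] jawaz -101.31 y [ 1.e-04 -1.e-04 -1.e+00] F [-0.1  0.2 -0.1] T [-0.07   0.196 -0.025] w 45.1 j [-0.64  0.4   0.6   1.93 -0.28  0.9  -1.67]
```

```bash
python3 -m pendant '[{"dp":[0,0,20],"angular":[0,0,0],"jaw":120},{"dp":[0,0,40],"angular":[0,0,0],"jaw":120},{"dp":[0,0,45],"angular":[0,0,0],"jaw":60},{"dp":[0,0,45],"angular":[0,0,0],"jaw":0},{"dp":[0,0,45],"angular":[0,0,8.5],"jaw":0},{"dp":[0,0,10],"angular":[0,0,8.5],"jaw":0},{"dp":[0,0,0],"angular":[0,0,8.5],"jaw":0},{"dp":[0,0,0],"angular":[0,0,8.5],"jaw":0},{"dp":[0,0,0],"angular":[0,0,8.5],"jaw":0},{"dp":[0,0,0],"angular":[0,0,8.5],"jaw":0},{"dp":[0,0,0],"angular":[0,0,8.5],"jaw":0},{"dp":[0,0,0],"angular":[0,0,8.5],"jaw":0}]'>/dev/null;python3 st.py
python3 - <<'E'
from h import *
p,d=snap('scene','s5');cv2.imwrite('pics/s5c.png',cv2.resize(p[200:380,210:390,::-1],None,fx=3.3,fy=3.3,interpolation=cv2.INTER_CUBIC))
E
```

```text
t 12.4 pos [536.   25.4 296.3] jawaz -32.97 y [ 1.e-04 -0.e+00 -1.e+00] F [ 0.1 -0.3  0.1] T [-0.02   0.134 -0.029] w 86.9 j [-0.65  0.14  0.57  1.72 -0.08  1.31 -0.64]
```

View pics/s5c.png

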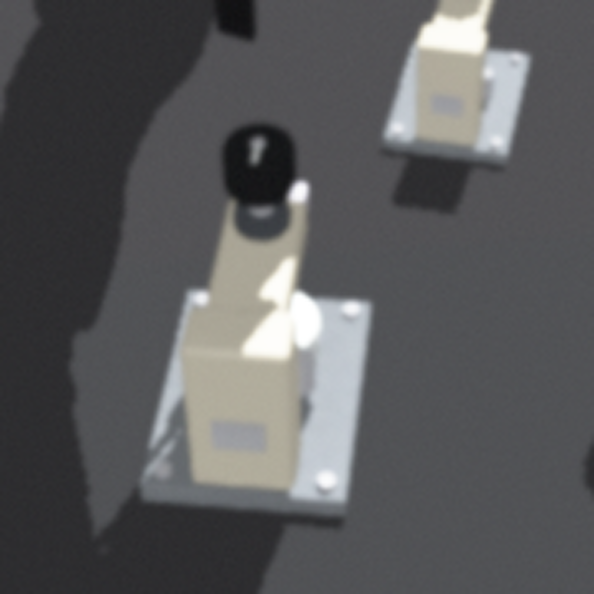

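```bash
python3 -m pendant '[{"dp":[0,-40,0],"angular":[0,0,8.5],"jaw":0},{"dp":[0,-40,0],"angular":[0,0,8.5],"jaw":0},{"dp":[0,-40,0],"angular":[0,0,8.5],"jaw":0},{"dp":[0,-40,0],"angular":[0,0,8.5],"jaw":0},{"dp":[0,-40,0],"angular":[0,0,8.5],"jaw":0},{"dp":[0,-40,0],"angular":[0,0,8.5],"jaw":0},{"dp":[0,-20,0],"angular":[0,0,8.5],"jaw":0},{"dp":[0,0,0],"angular":[0,0,8.5],"jaw":0},{"dp":[0,0,0],"angular":[0,0,8.5],"jaw":0}]'>/dev/null;python3 st.py
python3 - <<'E'
from h import *
p,d=snap('top','t5');cv2.imwrite('pics/t5c.png',cv2.resize(p[140:290,280:430,::-1],None,fx=4,fy=4,interpolation=cv2.INTER_CUBIC))
E
```

```text
t 13.35 pos [ 536.1 -224.   296.1] jawaz 40.8 y [-4.e-04 -2.e-04 -1.e+00] F [-0.7  0.1 -1.6] T [-0.002  0.006  0.001] w 86.9 j [-0.19  0.25  0.61  1.61 -0.15  1.33  1.15]
```

View pics/t5c.png

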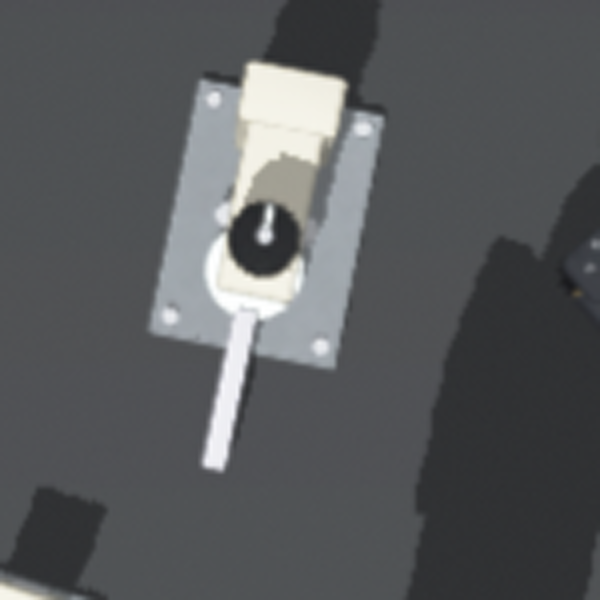

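```bash
python3 - <<'E'
from h import *
from scipy.optimize import least_squares
c=lambda x,y:((x+.5)/4-.5+280,(y+.5)/4-.5+140)
p=cv2.imread('pics/t5.png');g=p.min(2).astype(int)
m=(g>190).astype(np.uint8);m[:208]=0;m[:, :322]=0;m[:,362:]=0;m[262:]=0
a=np.radians(-11.1);ex=np.array([np.cos(a),np.sin(a)]);ey=np.array([-ex[1],ex[0]]);s=np.array([615.8,8.3])
def f(P):return np.c_[(P-s)@ex,(P-s)@ey].round(1)
print('disc edges',f(onz('top',[c(203,278),c(207,258),c(303,285),c(225,312),c(278,315)],.040)*1000).tolist())
P=onz('top',[c(203,278),c(207,258),c(225,312),c(278,315),c(303,285)],.040)*1000
r=least_squares(lambda q:np.hypot(P[:,0]-q[0],P[:,1]-q[1])-30,s);print('disc centre press frame',f(r.x[None]),r.fun.round(1))
print('handle L/R far',f(onz('top',[c(202,467),c(225,470)],.046)*1000).tolist(),'near',f(onz('top',[c(235,318),c(257,320)],.046)*1000).tolist())
H=[]
for v in range(222,256):
    u=np.nonzero(g[v,325:348]>150)[0]
    if 3<=len(u)<=8:H.append((325+u.mean(),v))
Q=f(onz('top',H,.046)*1000);k=np.polyfit(Q[:,0],Q[:,1],1);print('handle line',k,np.degrees(np.arctan(k[0])))
C=onz('top',[c(200,80),c(384,117),c(335,368),c(149,331)],.014)*1000
ax=C[0]+C[1]-C[2]-C[3];print(np.degrees(np.arctan2(ax[1],ax[0])),C.mean(0)-32.5*ax/np.linalg.norm(ax))
E
```

```text
disc edges [[-12.7, 32.2], [0.0, 32.2], [-4.8, -29.3], [-30.7, 14.7], [-26.2, -17.7]]
disc centre press frame [[-3.9  2.2]] [ 1.3  0.3 -0.3 -0.1  1.5]
handle L/R far [[-127.7, 9.9], [-126.7, -4.3]] near [[-33.8, 7.9], [-32.4, -5.6]]
handle line [-0.00472337  2.6898956 ] -0.27062725565848816
-11.131940879453815 [615.76503659   8.13096097]
```

```bash
python3 - <<'E'
from h import *
c=lambda x,y:((x+.5)/4-.5+280,(y+.5)/4-.5+140)
p=cv2.imread('pics/t5.png')
cv2.imwrite('pics/t5d.png',cv2.resize(p[180:262,322:378],None,fx=10,fy=7.3,interpolation=cv2.INTER_CUBIC) if 0 else cv2.resize(p[188:262,320:376],None,fx=8,fy=8,interpolation=cv2.INTER_CUBIC))
a=np.radians(-11.13);ex=np.array([np.cos(a),np.sin(a)]);ey=np.array([-ex[1],ex[0]]);s=np.array([615.8,8.2])
f=lambda P:np.c_[(P-s)@ex,(P-s)@ey].round(1).tolist()
print('bolts',f(onz('top',[c(170,316),c(320,346),c(213,98),c(362,128)],.016)*1000))
E
python3 -m pendant '[{"dp":[0,0,0],"angular":[0,0,0],"jaw":0}]' >/dev/null
python3 - <<'E'
from h import *
p,d=snap('scene','s6');cv2.imwrite('pics/s6c.png',cv2.resize(p[240:360,245:335,::-1],None,fx=5,fy=5,interpolation=cv2.INTER_CUBIC))
E
```

```text
bolts [[-37.5, 48.3], [-37.5, -47.6], [104.1, 49.0], [103.8, -47.2]]
```

View pics/t5d.png

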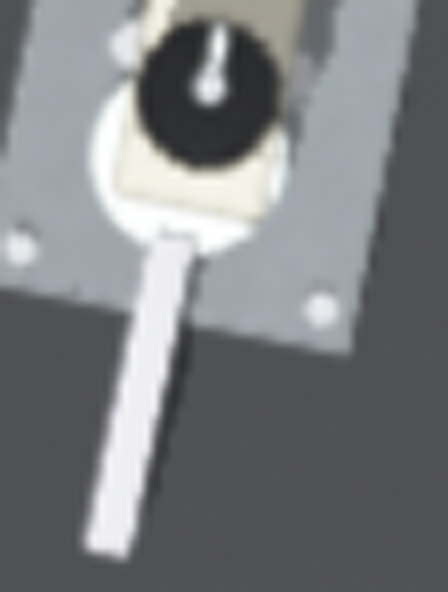

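View pics/s6c.png

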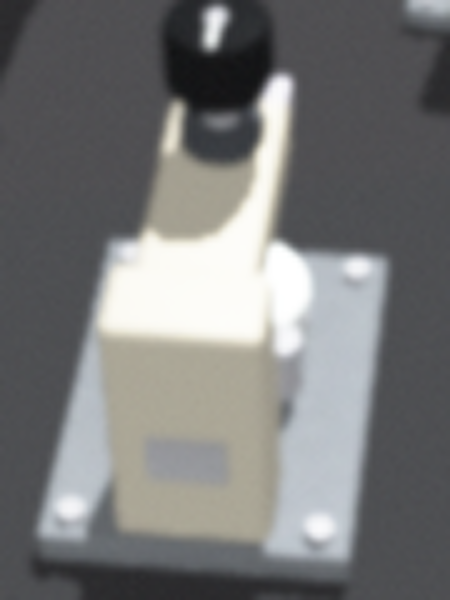

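```bash
python3 -m pendant '[{"dp":[0,30,0],"angular":[0,0,8],"jaw":0},{"dp":[0,40,0],"angular":[0,0,8],"jaw":0},{"dp":[0,40,0],"angular":[0,0,8],"jaw":0},{"dp":[0,40,0],"angular":[0,0,8],"jaw":0},{"dp":[0,40,0],"angular":[0,0,5.9],"jaw":0},{"dp":[0,40,0],"angular":[0,0,0],"jaw":0},{"dp":[0,19.5,0],"angular":[0,0,0],"jaw":0},{"dp":[0,0,0],"angular":[0,0,0],"jaw":0}]'>/dev/null;python3 st.py
```

```text
t 14.35 pos [536.2  30.5 296.2] jawaz 78.7 y [-3.0e-04  1.1e-03 -1.0e+00] F [-0.  -0.3  0.2] T [ 0.054  0.007 -0.026] w 86.8 j [-0.47  0.13  0.37  1.71 -0.05  1.31  1.28]
```

```bash
python3 -m pendant '[{"dp":[0,0,-40],"angular":[0,0,0],"jaw":60},{"dp":[0,0,-45],"angular":[0,0,0],"jaw":120},{"dp":[0,0,-45],"angular":[0,0,0],"jaw":120},{"dp":[0,0,-20],"angular":[0,0,0],"jaw":120},{"dp":[0,0,0],"angular":[0,0,0],"jaw":120}]'>/dev/null;python3 st.py
```

```text
t 14.85 pos [534.6  25.3 143.5] jawaz 78.4 y [-0.0053 -0.0018 -1.    ] F [-0.7 -0.1  0.4] T [-0.004 -0.037 -0.023] w 55.0 j [-0.44  0.28  0.36  1.88 -0.11  1.    1.33]
```

```bash
python3 -m pendant '[{"dp":[0,0,-40],"angular":[0,0,0],"jaw":120},{"dp":[0,0,-15],"angular":[0,0,0],"jaw":120},{"dp":[0,0,0],"angular":[0,0,0],"jaw":120},{"dp":[0,0,0],"angular":[0,0,0],"jaw":120}]'>/dev/null;python3 st.py
```

```text
t 15.25 pos [537.5  26.1  93. ] jawaz 78.55 y [ 1.9e-03  1.0e-04 -1.0e+00] F [-0.8  0.8  0.7] T [-0.016  0.008 -0.043] w 46.0 j [-0.43  0.36  0.34  1.91 -0.15  0.89  1.36]
```

```bash
python3 -m pendant '[{"dp":[-1.4,-0.6,-1.3],"angular":[0,0,0.2],"jaw":120},{"dp":[0,0,0],"angular":[0,0,0],"jaw":120}]'>/dev/null;python3 st.py;python3 -m pendant '[{"dp":[0,0,0],"angular":[0,0,0],"jaw":255},{"dp":[0,0,0],"angular":[0,0,0],"jaw":255},{"dp":[0,0,0],"angular":[0,0,0],"jaw":255},{"dp":[0,0,0],"angular":[0,0,0],"jaw":255},{"dp":[0,0,0],"angular":[0,0,0],"jaw":255},{"dp":[0,0,0],"angular":[0,0,0],"jaw":255},{"dp":[0,0,0],"angular":[0,0,0],"jaw":255}]' 20 >/dev/null;python3 st.py
```

```text
t 15.45 pos [535.6  25.8  91.2] jawaz 78.83 y [ 1.8e-03  5.0e-04 -1.0e+00] F [-0.2  0.2  0.4] T [0.051 0.01  0.03 ] w 46.0 j [-0.43  0.36  0.34  1.92 -0.15  0.89  1.36]
t 16.15 pos [534.9  25.7  89.9] jawaz 78.83 y [-3.e-04 -1.e-04 -1.e+00] F [-0.8 -1.5  0.2] T [-0.173  0.139 -0.113] w 13.9 j [-0.43  0.36  0.34  1.92 -0.15  0.89  1.36]
```

```bash
python3 -m pendant '[{"dp":[1,-0.2,0],"angular":[0,0,0],"jaw":255},{"dp":[0,0,0],"angular":[0,0,0],"jaw":255}]'>/dev/null;python3 st.py;python3 -m pendant '[{"dp":[0.6,-0.1,0],"angular":[0,0,0],"jaw":255},{"dp":[0,0,0],"angular":[0,0,0],"jaw":255}]' >/dev/null;python3 st.py
```

```text
t 16.35 pos [535.1  25.7  89.8] jawaz 78.84 y [-2.5e-03  2.0e-04 -1.0e+00] F [-5.9 -0.5  4.3] T [-0.115  1.161 -0.1  ] w 13.5 j [-0.42  0.36  0.34  1.92 -0.15  0.89  1.37]
t 16.55 pos [535.2  25.7  89.7] jawaz 78.85 y [-3.7e-03  2.0e-04 -1.0e+00] F [-8.8 -0.3  5.9] T [-0.039  1.724 -0.159] w 14.1 j [-0.42  0.36  0.34  1.92 -0.15  0.89  1.37]
```

```bash
python3 -m pendant '[{"dp":[-0.2,-1,0],"angular":[0,0,0],"jaw":255},{"dp":[0,0,0],"angular":[0,0,0],"jaw":255}]'>/dev/null;python3 st.py;python3 -m pendant '[{"dp":[-0.2,-1,0],"angular":[0,0,0],"jaw":255},{"dp":[0,0,0],"angular":[0,0,0],"jaw":255}]' >/dev/null;python3 st.py
```

```text
t 16.75 pos [535.2  25.1  89.7] jawaz 78.88 y [-3.2e-03  6.0e-04 -1.0e+00] F [-7.6  1.4  4.9] T [ 0.238  1.455 -0.024] w 14.1 j [-0.42  0.36  0.34  1.92 -0.15  0.89  1.37]
t 16.95 pos [535.1  24.5  89.7] jawaz 78.92 y [-0.0027  0.001  -1.    ] F [-6.4  2.8  5. ] T [0.515 1.271 0.093] w 13.7 j [-0.42  0.36  0.34  1.92 -0.15  0.89  1.37]
```

```bash
python3 -m pendant '[{"dp":[-0.2,-1,0],"angular":[0,0,0],"jaw":255},{"dp":[0,0,0],"angular":[0,0,0],"jaw":255}]'>/dev/null;python3 st.py;python3 -m pendant '[{"dp":[-0.2,-1,0],"angular":[0,0,0],"jaw":255},{"dp":[0,0,0],"angular":[0,0,0],"jaw":255}]' >/dev/null;python3 st.py
```

```text
t 17.15 pos [535.6  23.   89.8] jawaz 78.88 y [-1.e-03  5.e-04 -1.e+00] F [-3.   3.   2.1] T [0.481 0.694 0.047] w 13.7 j [-0.42  0.36  0.34  1.92 -0.15  0.89  1.37]
t 17.35 pos [535.5  22.3  89.8] jawaz 78.91 y [-9.e-04  8.e-04 -1.e+00] F [-4.   3.7  0.9] T [0.825 0.77  0.178] w 13.7 j [-0.42  0.36  0.34  1.92 -0.15  0.89  1.37]
```

```bash
cat >> st.py <<'E'
a=np.radians(-11.13);ex=np.array([np.cos(a),np.sin(a)]);ey=np.array([-ex[1],ex[0]])
P=np.array(s['ee_pos'])[:2]*1000+51*M[:2,1];F=np.array(s['ft_force'])[:2]
print('   grasp ax,lat',(P@ex).round(2),(P@ey).round(2),'F ax,lat',(F@ex).round(2),(F@ey).round(2))
E
python3 -m pendant '[{"dp":[-2,0.4,0],"angular":[0,0,0],"jaw":255},{"dp":[0.2,1,0.3],"angular":[0,0,0],"jaw":255},{"dp":[0,0,0],"angular":[0,0,0],"jaw":255}]'>/dev/null;python3 st.py; python3 -m pendant '[{"dp":[0.2,1,0],"angular":[0,0,0],"jaw":255},{"dp":[0,0,0],"angular":[0,0,0],"jaw":255}]'>/dev/null;python3 st.py
```

```text
t 17.65 pos [534.1  22.7  90.3] jawaz 78.82 y [ 3.e-04 -3.e-04 -1.e+00] F [ 0.4 -1.  -1.8] T [0.001 0.085 0.005] w 13.9 j [-0.42  0.36  0.34  1.92 -0.15  0.89  1.37]
   grasp ax,lat 519.72 125.39 F ax,lat 0.53 -0.87
t 17.85 pos [534.3  24.   90.3] jawaz 78.85 y [ 0. -0. -1.] F [ 0.2  0.2 -1.3] T [0.054 0.136 0.021] w 13.8 j [-0.42  0.36  0.34  1.92 -0.15  0.89  1.37]
   grasp ax,lat 519.62 126.69 F ax,lat 0.13 0.23
```

```bash
python3 -m pendant '[{"dp":[1,-0.2,0],"angular":[0,0,0],"jaw":255},{"dp":[0,0,0],"angular":[0,0,0],"jaw":255}]'>/dev/null;python3 st.py; python3 -m pendant '[{"dp":[0.7,-0.1,0],"angular":[0,0,0],"jaw":255},{"dp":[0,0,0],"angular":[0,0,0],"jaw":255}]'>/dev/null;python3 st.py; python3 -m pendant '[{"dp":[0.7,-0.1,0],"angular":[0,0,0],"jaw":255},{"dp":[0,0,0],"angular":[0,0,0],"jaw":255}]'>/dev/null;python3 st.py
```

```text
t 18.05 pos [535.4  23.7  90.3] jawaz 78.85 y [ 1.e-04 -0.e+00 -1.e+00] F [-0.8 -0.1 -1.2] T [ 0.008  0.11  -0.02 ] w 13.7 j [-0.42  0.36  0.34  1.92 -0.15  0.89  1.37]
   grasp ax,lat 520.74 126.65 F ax,lat -0.81 -0.28
t 18.25 pos [535.7  23.6  90.1] jawaz 78.84 y [-8.e-04 -0.e+00 -1.e+00] F [-2.1 -0.4 -2.4] T [-0.015  0.398 -0.019] w 13.7 j [-0.42  0.36  0.34  1.92 -0.15  0.89  1.37]
   grasp ax,lat 520.98 126.59 F ax,lat -2.02 -0.78
t 18.45 pos [535.8  23.6  90. ] jawaz 78.85 y [-2.3e-03  1.0e-04 -1.0e+00] F [-5.3  1.1  2.2] T [ 0.063  1.191 -0.039] w 13.8 j [-0.42  0.36  0.34  1.92 -0.15  0.89  1.37]
   grasp ax,lat 521.03 126.59 F ax,lat -5.4 0.06
```

```bash
python3 -m pendant '[{"dp":[-0.6,0.1,0],"angular":[0,0,0],"jaw":255},{"dp":[0,0,0],"angular":[0,0,0],"jaw":255}]'>/dev/null;python3 st.py; python3 -m pendant '[{"dp":[0,0,0],"angular":[0,0,0],"jaw":120},{"dp":[0,0,0],"angular":[0,0,0],"jaw":120},{"dp":[0,0,0],"angular":[0,0,0],"jaw":120},{"dp":[0,0,0],"angular":[0,0,0],"jaw":120},{"dp":[0,0,0],"angular":[0,0,0],"jaw":120}]'>/dev/null;python3 st.py
python3 -m pendant '[{"dp":[0,0,20],"angular":[0,0,0],"jaw":120},{"dp":[0,0,40],"angular":[0,0,0],"jaw":120},{"dp":[0,0,45],"angular":[0,0,0],"jaw":60},{"dp":[0,0,45],"angular":[0,0,0],"jaw":0},{"dp":[0,0,45],"angular":[0,0,8.5],"jaw":0},{"dp":[0,-35,10],"angular":[0,0,8.5],"jaw":0},{"dp":[0,-40,0],"angular":[0,0,8.5],"jaw":0},{"dp":[0,-40,0],"angular":[0,0,8.5],"jaw":0},{"dp":[0,-40,0],"angular":[0,0,8.5],"jaw":0},{"dp":[0,-40,0],"angular":[0,0,0],"jaw":0}]'>/dev/null;python3 st.py
python3 - <<'E'
from h import *
p,d=snap('top','t7');cv2.imwrite('pics/t7d.png',cv2.resize(p[188:262,320:376,::-1],None,fx=8,fy=8,interpolation=cv2.INTER_CUBIC))
E
```

```text
t 18.65 pos [535.7  23.7  90.1] jawaz 78.85 y [-7.e-04 -0.e+00 -1.e+00] F [-3.6  0.1 -0.7] T [0.03  0.795 0.005] w 13.9 j [-0.42  0.36  0.34  1.92 -0.15  0.89  1.37]
   grasp ax,lat 521.01 126.63 F ax,lat -3.58 -0.64
t 19.15 pos [536.2  23.8  90.4] jawaz 78.85 y [ 4.e-04  1.e-04 -1.e+00] F [-0.   0.1 -0. ] T [ 0.024 -0.009 -0.039] w 43.2 j [-0.42  0.36  0.34  1.92 -0.15  0.89  1.37]
   grasp ax,lat 521.57 126.83 F ax,lat -0.03 0.09
t 20.15 pos [ 536.1 -167.9  295.5] jawaz 120.67 y [ 6.e-04  2.e-04 -1.e+00] F [ 1.8  1.3 -0.7] T [ 0.132 -0.024 -0.04 ] w 86.3 j [-0.19  0.19  0.47  1.65 -0.09  1.32  2.41]
   grasp ax,lat 558.41 -61.21 F ax,lat 1.46 1.64
```

View pics/t7d.png

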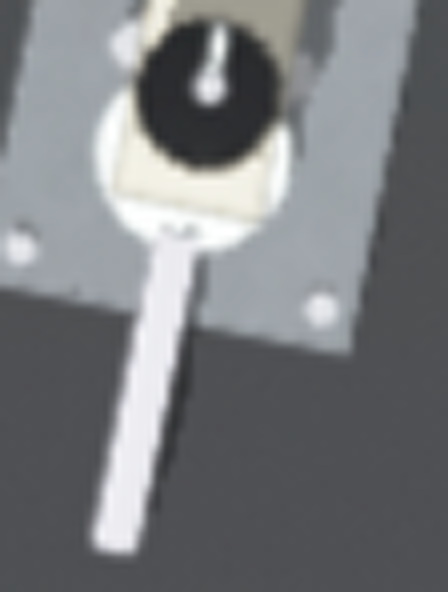

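```bash
python3 - <<'E'
from h import *
a=np.radians(-11.13);ex=np.array([np.cos(a),np.sin(a)]);ey=np.array([-ex[1],ex[0]]);s=np.array([615.8,8.2])
f=lambda P:np.c_[(P-s)@ex,(P-s)@ey]
for t in('t5','t7'):
    g=cv2.imread(f'pics/{t}.png').min(2).astype(float)
    H=[]
    for v in range(224,255):
        w=np.clip(g[v,322:350]-110,0,None);c=np.argmax(w);
        lo,hi=max(0,c-6),c+7;ww=w[lo:hi];H.append((322+np.arange(lo,hi)@ww/ww.sum(),v))
    Q=f(onz('top',H,.046)*1000);k=np.polyfit(Q[:,0],Q[:,1],1);print(t,'lat at -80',np.polyval(k,-80),'at 0',k[1],'deg',np.degrees(np.arctan(k[0])))
    c=lambda x,y:((x+.5)/8-.5+320,(y+.5)/8-.5+188)
    print('end',f(onz('top',[c(107,553) if t=='t5' else c(115,553)],.046)*1000),'front bolts',f(onz('top',[c(21,249),c(320,310)],.016)*1000).tolist(),'pins', f(onz('top',[c(125,47)],.042)*1000).tolist(), 'knob',f(onz('top',[c(208,90)],.18)*1000).tolist())
E
```

```text
t5 lat at -80 3.2514597458865593 at 0 3.1740296418945224 deg -0.05545520975851141
end [[-127.11446748    3.00364135]] front bolts [[-37.59163480099234, 48.16487356069232], [-38.00409344423249, -47.58519349528223]] pins [[27.758600139482827, 28.21900045921084]] knob [[0.07481251415062802, 0.7510573683820958]]
t7 lat at -80 1.5582975069733718 at 0 2.181070825931933 deg 0.44601952501871545
end [[-126.63291914    0.60250147]] front bolts [[-37.59163480099234, 48.16487356069232], [-38.00409344423249, -47.58519349528223]] pins [[27.758600139482827, 28.21900045921084]] knob [[0.07481251415062802, 0.7510573683820958]]
```

```bash
python3 -m pendant '[{"dp":[15,35,0],"angular":[0,0,5],"jaw":0},{"dp":[20,40,0],"angular":[0,0,6],"jaw":0},{"dp":[20,40,0],"angular":[0,0,6],"jaw":0},{"dp":[20,40,0],"angular":[0,0,0],"jaw":0},{"dp":[5,21.4,0],"angular":[0,0,0],"jaw":0},{"dp":[0,0,0],"angular":[0,0,0],"jaw":0},{"dp":[0,0,0],"angular":[0,0,0],"jaw":0}]'>/dev/null;python3 st.py
```

```text
t 20.9 pos [616.1   9.9 295. ] jawaz 137.37 y [-5.e-04 -5.e-04 -1.e+00] F [-0.7 -1.3  0.7] T [-0.015  0.047 -0.04 ] w 87.0 j [-0.36  0.32  0.33  1.5  -0.1   1.35  2.39]
   grasp ax,lat 602.56 128.66 F ax,lat -0.48 -1.38
```

```bash
python3 -m pendant '[{"dp":[0,-1.2,-20],"angular":[0,0,0],"jaw":0},{"dp":[0,0,-30],"angular":[0,0,0],"jaw":0},{"dp":[0,0,-26],"angular":[0,0,0],"jaw":0},{"dp":[0,0,0],"angular":[0,0,0],"jaw":0},{"dp":[0,0,0],"angular":[0,0,0],"jaw":0}]'>/dev/null;python3 st.py
python3 - <<'E'
from h import *
p,d=snap('scene','s8');cv2.imwrite('pics/s8c.png',cv2.resize(p[170:350,210:390,::-1],None,fx=3.3,fy=3.3,interpolation=cv2.INTER_CUBIC))
E
```

```text
t 21.4 pos [616.1   7.5 220.1] jawaz 137.25 y [-0.e+00 -4.e-04 -1.e+00] F [ 0.3 -0.4  1.1] T [ 0.095  0.04  -0.048] w 87.2 j [-0.34  0.37  0.33  1.6  -0.12  1.2   2.4 ]
   grasp ax,lat 603.11 126.25 F ax,lat 0.4 -0.28
```

View pics/s8c.png

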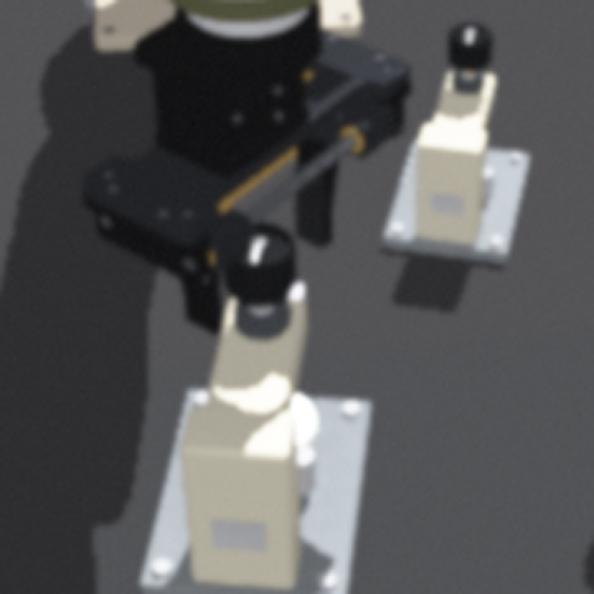

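```bash
python3 -m pendant '[{"dp":[0,0.5,0],"angular":[0,0,0],"jaw":255},{"dp":[0,0,0],"angular":[0,0,0],"jaw":255},{"dp":[0,0,0],"angular":[0,0,0],"jaw":255},{"dp":[0,0,0],"angular":[0,0,0],"jaw":255},{"dp":[0,0,0],"angular":[0,0,0],"jaw":255},{"dp":[0,0,0],"angular":[0,0,0],"jaw":255},{"dp":[0,0,0],"angular":[0,0,0],"jaw":255},{"dp":[0,0,0],"angular":[0,0,0],"jaw":255},{"dp":[0,0,0],"angular":[0,0,0],"jaw":255}]' 45 >/dev/null;python3 st.py
```

```text
t 22.35 pos [617.5   7.6 219.5] jawaz 137.27 y [ 0.0033 -0.0019 -1.    ] F [ 8.5 -4.3 -4.4] T [-0.696 -1.616  0.055] w 39.1 j [-0.35  0.37  0.33  1.6  -0.12  1.2   2.4 ]
   grasp ax,lat 604.57 126.61 F ax,lat 9.14 -2.62
```

```bash
python3 -m pendant '[{"dp":[1.5,-1,0],"angular":[0,0,0],"jaw":255},{"dp":[0,0,0],"angular":[0,0,0],"jaw":255}]' 45 >/dev/null;python3 st.py; python3 -m pendant '[{"dp":[0,0,-0.3],"angular":[0,0,-4],"jaw":255},{"dp":[0,0,-0.6],"angular":[0,0,-8],"jaw":255},{"dp":[0,0,-0.6],"angular":[0,0,-8],"jaw":255}]' >/dev/null;python3 st.py
```

```text
t 22.55 pos [618.1   7.4 219.5] jawaz 137.31 y [ 7.e-04 -7.e-04 -1.e+00] F [ 3.6 -3.1 -0. ] T [-0.351 -0.358  0.024] w 39.1 j [-0.34  0.37  0.33  1.59 -0.12  1.2   2.4 ]
   grasp ax,lat 605.06 126.59 F ax,lat 4.14 -2.39
t 22.85 pos [618.1   7.5 218.1] jawaz 117.0 y [ 1.3e-03 -7.0e-04 -1.0e+00] F [ 3.5 -4.3 -0.4] T [-0.4   -0.601  0.105] w 39.3 j [-0.39  0.38  0.38  1.6  -0.15  1.2   2.07]
   grasp ax,lat 605.14 126.62 F ax,lat 4.29 -3.51
```

```bash
python3 -m pendant '[{"dp":[0.6,-0.7,-0.4],"angular":[0,0,-6],"jaw":255},{"dp":[0,0,-0.42],"angular":[0,0,-6],"jaw":255}]' >/dev/null;python3 st.py;  python3 -m pendant '[{"dp":[0,0,-0.42],"angular":[0,0,-6],"jaw":255},{"dp":[0,0,-0.42],"angular":[0,0,-6],"jaw":255}]' >/dev/null;python3 st.py
```

```text
t 23.05 pos [618.5   7.3 217.2] jawaz 105.09 y [ 4.e-04 -0.e+00 -1.e+00] F [ 1.5 -1.9  1.4] T [-0.017 -0.165  0.198] w 38.8 j [-0.41  0.38  0.42  1.6  -0.16  1.2   1.87]
   grasp ax,lat 605.43 126.54 F ax,lat 1.84 -1.58
t 23.25 pos [618.5   7.3 216.4] jawaz 93.1 y [ 7.e-04 -1.e-04 -1.e+00] F [ 2.3 -2.6 -0.2] T [-0.078 -0.293  0.163] w 39.1 j [-0.44  0.39  0.45  1.6  -0.18  1.2   1.67]
   grasp ax,lat 605.5 126.53 F ax,lat 2.71 -2.08
```

```bash
cat > q.py <<'E'
import re,subprocess
o=subprocess.run(['python3','st.py'],capture_output=True,text=True).stdout
print(re.sub(r' y \[.*?\]','',o.split('\n')[0]))
E
python3 -m pendant '[{"dp":[0,0,-0.42],"angular":[0,0,-6],"jaw":255}]' >/dev/null;python3 q.py;  python3 -m pendant '[{"dp":[0,0,-0.42],"angular":[0,0,-6],"jaw":255}]' >/dev/null;python3 q.py; python3 -m pendant '[{"dp":[0,0,-0.42],"angular":[0,0,-6],"jaw":255}]' >/dev/null;python3 q.py;  python3 -m pendant '[{"dp":[0,0,-0.42],"angular":[0,0,-6],"jaw":255}]' >/dev/null;python3 q.py
```

```text
t 23.35 pos [618.5   7.2 216. ] jawaz 87.09 F [ 1.8 -2.5  1.2] T [-0.024 -0.466  0.194] w 39.0 j [-0.45  0.39  0.47  1.6  -0.19  1.2   1.57]
t 23.45 pos [618.5   7.2 215.6] jawaz 81.1 F [ 1.9 -2.4  1.1] T [-0.087 -0.45   0.179] w 39.5 j [-0.47  0.39  0.49  1.6  -0.19  1.2   1.47]
t 23.55 pos [618.5   7.2 215.1] jawaz 75.1 F [ 1.5 -2.8 -0.2] T [-0.102 -0.464  0.19 ] w 39.0 j [-0.48  0.39  0.51  1.6  -0.2   1.2   1.38]
t 23.65 pos [618.5   7.1 214.7] jawaz 69.09 F [ 1.4 -3.8  0. ] T [-0.22  -0.539  0.109] w 39.0 j [-0.5   0.4   0.52  1.6  -0.21  1.2   1.28]
```

```bash
python3 -m pendant '[{"dp":[0.2,-0.4,-0.42],"angular":[0,0,-6],"jaw":255}]' >/dev/null;python3 q.py;  python3 -m pendant '[{"dp":[0,0,-0.42],"angular":[0,0,-6],"jaw":255}]' >/dev/null;python3 q.py; python3 -m pendant '[{"dp":[0,0,-0.42],"angular":[0,0,-6],"jaw":255}]' >/dev/null;python3 q.py;  python3 -m pendant '[{"dp":[0,0,-0.42],"angular":[0,0,-6],"jaw":255}]' >/dev/null;python3 q.py
```

```text
t 23.75 pos [618.7   7.  214.3] jawaz 63.1 F [ 1.1 -1.3  1. ] T [ 0.112 -0.379  0.18 ] w 39.0 j [-0.51  0.4   0.54  1.6  -0.22  1.2   1.18]
t 23.85 pos [618.7   7.  213.9] jawaz 57.1 F [ 0.6 -1.6  0.6] T [-0.065 -0.468  0.191] w 39.4 j [-0.52  0.41  0.56  1.61 -0.23  1.2   1.08]
t 23.95 pos [618.7   7.  213.5] jawaz 51.1 F [ 1.4 -2.8  1. ] T [-0.111 -0.487  0.19 ] w 39.0 j [-0.54  0.41  0.58  1.61 -0.24  1.2   0.98]
t 24.05 pos [618.7   6.9 213. ] jawaz 45.1 F [ 0.6 -1.7 -0.4] T [-0.124 -0.516  0.185] w 39.1 j [-0.55  0.41  0.6   1.61 -0.25  1.2   0.89]
```

```bash
python3 -m pendant '[{"dp":[0,0,-0.42],"angular":[0,0,-6],"jaw":255}]' >/dev/null;python3 q.py;  python3 -m pendant '[{"dp":[0,0,-0.42],"angular":[0,0,-6],"jaw":255}]' >/dev/null;python3 q.py
```

```text
t 24.15 pos [618.8   6.9 212.8] jawaz 39.1 F [-0.5 -1.1  5.2] T [-0.323 -0.21   0.26 ] w 38.8 j [-0.56  0.42  0.62  1.61 -0.26  1.2   0.79]
t 24.25 pos [618.8   6.8 212.8] jawaz 33.11 F [-1.1 -2.   7.2] T [-0.358  0.13   0.304] w 39.2 j [-0.58  0.42  0.64  1.61 -0.27  1.2   0.69]
```

```bash
python3 -m pendant '[{"dp":[0.2,-0.2,0.6],"angular":[0,0,-4],"jaw":255}]' >/dev/null;python3 q.py;  python3 -m pendant '[{"dp":[0,0,0],"angular":[0,0,-4],"jaw":255}]' >/dev/null;python3 q.py;python3 -m pendant '[{"dp":[0,0,0],"angular":[0,0,-4],"jaw":255}]' >/dev/null;python3 q.py;python3 -m pendant '[{"dp":[0,0,0],"angular":[0,0,-4],"jaw":255}]' >/dev/null;python3 q.py
```

```text
t 24.35 pos [618.8   6.8 212.9] jawaz 29.13 F [-0.  -1.4 -1.7] T [-0.186 -0.535  0.279] w 39.3 j [-0.59  0.42  0.65  1.61 -0.27  1.2   0.63]
t 24.45 pos [618.8   6.8 212.8] jawaz 25.19 F [ 0.1 -2.5  1.9] T [-0.304 -0.347  0.255] w 38.8 j [-0.6   0.43  0.67  1.61 -0.28  1.2   0.56]
t 24.55 pos [618.8   6.7 212.9] jawaz 21.19 F [-1.3 -1.8  2.4] T [-0.366 -0.29   0.137] w 39.4 j [-0.61  0.43  0.68  1.61 -0.28  1.2   0.5 ]
t 24.65 pos [618.8   6.7 212.8] jawaz 17.19 F [-1.3 -3.   2.2] T [-0.414 -0.338  0.16 ] w 39.0 j [-0.62  0.43  0.69  1.61 -0.29  1.2   0.44]
```

```bash
python3 -m pendant '[{"dp":[0,0,0],"angular":[0,0,-4],"jaw":255}]' >/dev/null;python3 q.py;  python3 -m pendant '[{"dp":[0,0,0],"angular":[0,0,-4],"jaw":255}]' >/dev/null;python3 q.py;python3 -m pendant '[{"dp":[0,0,0],"angular":[0,0,-4],"jaw":255}]' >/dev/null;python3 q.py
```

```text
t 24.75 pos [618.8   6.6 212.8] jawaz 13.19 F [-1.7 -1.8  2.5] T [-0.408 -0.324  0.207] w 39.3 j [-0.63  0.44  0.71  1.61 -0.3   1.2   0.37]
t 24.85 pos [618.8   6.7 212.9] jawaz 9.19 F [-0.7 -1.6  1.7] T [-0.459 -0.343  0.216] w 39.4 j [-0.64  0.44  0.72  1.61 -0.31  1.2   0.31]
t 24.95 pos [618.8   6.7 212.8] jawaz 5.19 F [-0.7 -2.2  2.6] T [-0.543 -0.312  0.277] w 39.2 j [-0.65  0.44  0.73  1.61 -0.31  1.21  0.24]
```

```bash
python3 -m pendant '[{"dp":[0,0,0],"angular":[0,0,-4],"jaw":255}]' >/dev/null;python3 q.py;  python3 -m pendant '[{"dp":[0,0,0],"angular":[0,0,-4],"jaw":255}]' >/dev/null;python3 q.py;python3 -m pendant '[{"dp":[0,0,0],"angular":[0,0,-3],"jaw":255}]' >/dev/null;python3 q.py
```

```text
t 25.05 pos [618.7   6.6 212.8] jawaz 1.2 F [-1.4 -1.9  1.9] T [-0.569 -0.235  0.311] w 38.9 j [-0.66  0.45  0.75  1.61 -0.32  1.21  0.18]
t 25.15 pos [618.8   6.6 212.9] jawaz -2.8 F [-1.8 -2.6  2.3] T [-0.613 -0.257  0.252] w 39.2 j [-0.67  0.45  0.76  1.61 -0.33  1.21  0.11]
t 25.25 pos [618.7   6.6 212.9] jawaz -5.8 F [-1.6 -2.6  3.1] T [-0.61  -0.233  0.228] w 39.1 j [-0.67  0.46  0.77  1.61 -0.33  1.21  0.07]
```

```bash
python3 -m pendant '[{"dp":[0,0,0],"angular":[0,0,0],"jaw":0},{"dp":[0,0,0],"angular":[0,0,0],"jaw":0},{"dp":[0,0,0],"angular":[0,0,0],"jaw":0},{"dp":[0,0,0],"angular":[0,0,0],"jaw":0},{"dp":[0,0,0],"angular":[0,0,0],"jaw":0},{"dp":[0,0,0],"angular":[0,0,0],"jaw":0},{"dp":[0,0,0],"angular":[0,0,0],"jaw":0},{"dp":[0,0,0],"angular":[0,0,0],"jaw":0}]'  >/dev/null;python3 q.py;python3 -m pendant '[{"dp":[0,0,20],"angular":[0,0,0],"jaw":0},{"dp":[0,0,35],"angular":[0,0,0],"jaw":0},{"dp":[0,0,35],"angular":[0,0,0],"jaw":0},{"dp":[-10,-40,0],"angular":[0,0,0],"jaw":0},{"dp":[-10,-40,0],"angular":[0,0,0],"jaw":0},{"dp":[-10,-40,0],"angular":[0,0,0],"jaw":0},{"dp":[-10,-40,0],"angular":[0,0,0],"jaw":0},{"dp":[-10,-40,0],"angular":[0,0,0],"jaw":0},{"dp":[-10,-20,0],"angular":[0,0,0],"jaw":0},{"dp":[0,0,0],"angular":[0,0,0],"jaw":0}]' >/dev/null;python3 q.py
python3 - <<'E'
from h import *
p,d=snap('top','t9');cv2.imwrite('pics/t9d.png',cv2.resize(p[188:262,320:376,::-1],None,fx=8,fy=8,interpolation=cv2.INTER_CUBIC))
p,d=snap('scene','s9');cv2.imwrite('pics/s9c.png',p[:,:,::-1])
E
```

```text
t 26.05 pos [618.7   6.9 212.6] jawaz -5.65 F [ 0.6  0.9 -0.1] T [-0.096  0.06  -0.014] w 86.2 j [-0.67  0.46  0.77  1.61 -0.33  1.21  0.07]
t 27.05 pos [ 556.5 -217.5  303. ] jawaz -6.03 F [-1.1  0.1  0.1] T [-0.135  0.086 -0.016] w 86.9 j [-0.4   0.35  0.89  1.56 -0.27  1.36  0.41]
```

View pics/t9d.png

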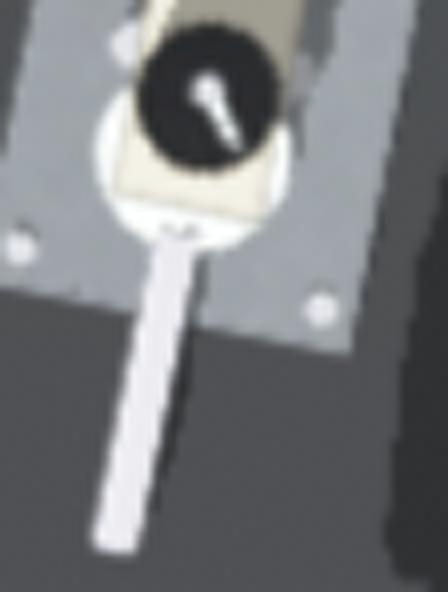

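View pics/s9c.png

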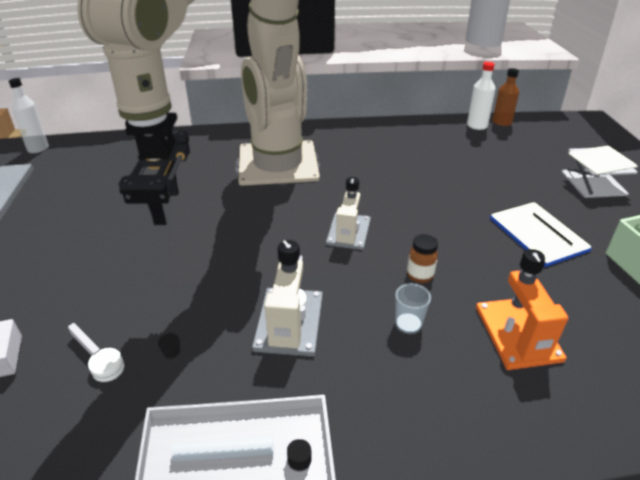

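The knob pointer turned about 147° against 143° commanded, so the grip did not slip. The knob sank about 6.7 mm, which is about 96° of drive, leaving about 47° of clutch slip (1–2 clicks). The cassette looks unmoved at its handle end (115,552), and the bystanders are where they were.

```bash
python3 -c "
from bench import *
print(close_job())"
```

```text
the job is handed in; nothing more can be done
None
```

The job is handed in at about 27 s on the robot's clock. The cassette is loaded and clamped in the larger cream press, and the robot is touching nothing.

- **Loading:** I picked up the cassette nearest the base, lowered it onto the base plate and pushed it back with under 10 N. The first seating looked about 1–2 mm off to one side, against one pin only. I gripped the handle again and re-seated it about 1 mm deeper. The side force then came out balanced at 5 N of push, which suggests both pins share the contact.
- **Clamping:** I turned the knob clockwise about 143°. The torque ran at about 0.18 N m, rose to 0.30 at contact, and then showed two bumps about 30° apart. The knob sank 6.7 mm and then stopped sinking. That leaves about 47° (0.8 rad) of clutch slip, or one to two clicks. I then let go and withdrew.
- **Last checks:** The final pictures show the knob's mark turned by about 147°, the cassette unmoved by the clamping, and the other things on the bench in place.
- **One disagreement:** In the picture after re-seating, the handle line still sits about 1 mm to the left of the press's middle, with about 0.4° of yaw. That is within what the camera can resolve (about 2 mm), so I relied on the balanced force instead.

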